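# Lidded tumbler on its coaster, out of the sliding-lid box

## Robot

A 6-joint arm with a two-finger parallel gripper is mounted at the origin on the work surface. World frame = base frame: x ahead of the robot, y to its left, z up, the work surface at z = 0. Lengths are in m, angles in rad, forces in N, time in s.
With the tool pointing down it reaches from about 0.4 to 0.825 m from the base axis. Payload 7 kg.
Tool frame: the origin (TCP) lies midway between the tips of the shut fingers; the grasp point (between the pads) lies arm.hold_point_z behind it (arm.hold_point_z is the distance from the TCP to the grasp point, in m); z points along the fingers, y is the line along which they close (so a half turn about z gives the same grasp; the last joint's range is limited). The gripper opens to 88 mm and grips with 3 to 60 N. Pads are 19 mm wide; open, the fingers measure 130 mm over their backs; the gripper's body (78 mm by 193 mm) begins 47 mm behind the grasp point.
Start: joints at [1.571, 0.359, 0.012, 0, -1.224, -0.288], TCP at [0.192, 0.647, 0.227] pointing down, gripper open.
Joint ranges: [-3.07, 3.07], [-1.43, 2.12], [-1.02, 1.25], [-3.03, 1.67], [-3.05, -0], [-3.03, 3.03]. Speed limits (rad/s): [2.39, 2.39, 3.01, 3.14, 3.14, 3.14].

## Interface

Orientations are given as [roll, pitch, yaw] about the fixed x, y, z axes, in that order (R = Rz(yaw) Ry(pitch) Rx(roll)).
In Python, from station import arm gives the robot as it stands.
- The arm moves only by the shell command python3 -m crank 'ROWS' [OPENING] [FORCE]. ROWS is JSON, a list that holds one entry, the list of rows, each a list of 4 numbers: the shift along the tool's x, y, z in units of 25 mm (1.0 is 25 mm), then the turn about the tool's z in units of 5 degrees (1.0 is 5 degrees). A call has 1 to 12 rows; each row is the pose to reach, as a shift and turn from the pose commanded when the call began, along the tool's axes at that moment; what a row does not reach only later rows make up. A row lasts 1/8 s, in which the tool goes at most 62.5 mm and 10.7 degrees, less where a joint would pass 70% of its speed; a pose out of reach is approached as far as the arm can. A call with a gripper value outside its range is refused whole. OPENING is the closure, from 0 (fully open) to 1 (shut), set as the call begins (- or left out, the last holds). The fingers move at their own pace and stop on an object; FORCE is the grip in N (left out, the last holds). Time passes only in rows, so rows that repeat a pose let the fingers close. It gives the time, the measured TCP pose, the force, the opening and the grip force at its end, in the units of the state.
- arm.get_state(): the state, without advancing time (a new reading comes with each control period).
- arm.grab_frame(name): name is "scene" or "top"; returns (picture, depth): 480x640x3 uint8, red, green, blue; 480x640 float32, m along the optical axis (not along the pixel's ray), 0 where there is no reading.
- arm.get_calibration(name): a dict with "mtx" (3x3 intrinsics, pixels), "k1" (the pictures are not rectified: a ray, as slopes to the right and down, at radius r is drawn at 1 + k1 r^2 times it, then the intrinsics apply), "R" (3x3) and "t" (3): a world point X has camera coordinates R X + t. Camera axes: x right, y down, z forward; pixel columns grow to the right and rows downward; lengths in m; the calibration is good to about 2 mm. A picture is of the moment at which its call begins. get_calibration takes no time and is no camera call.
- arm.job_done(): hands the job in; it is judged then, once.
Trained networks look in the newest picture that a camera, given by its name, has taken for a name from the list of things; names that differ only in an ending like _2 or _b are one class to them, and where a whole thing is asked for, a point or a joint stands for the part that bears it (a point fixed in the world has none). Each returns a list of dicts, best first, with "score" (0 to 1); they miss things now and then, are a little off and sometimes report something else, mostly with a low value. They report only what shows in the picture. A call takes as long as a camera call. They do not tell look-alikes from the thing itself.
- arm.recognise(thing, camera): "extent" ([left, top, width, height] in pixels, round what is visible of it).
- arm.trace(thing, camera): "mask" (480x640 bool, what is visible of it) and "extent" ([left, top, width, height] in pixels, round what is visible of it).
The state is a dict: "t": time; "q": joint angles; "qd": joint speeds; "joint_efforts": joint torques, N m; "eef_pos": TCP position; "ee_rot": TCP orientation; "force": force on the tool from outside, world axes, zero at the start; "moment": the same for the moment, N m; "width": finger opening in m; "gripper_force": force on a finger pad.
Only numpy, scipy, OpenCV 4.12 (cv2) and the standard library are available. Lean on these libraries where they do the work, as an engineer would, in place of code of your own. Each camera call takes 0.05 s, during which the arm holds its last target. There are 200 camera calls.

## Task

Open the white box by lifting the handle end of its lid over the stop lip and sliding the lid out of its grooves, and lay the lid flat, right way up, on the bare counter. Then take the oblong coaster out of the box and lay it in the middle of the table mat, its long side along the mat's long side, and only after that stand the lidded tumbler upright on the centre of the coaster, setting it down gently without dropping it. Keep the tumbler upright throughout, and do not push or knock over the other glasses, jars, mill and mug on the counter.

Things in the scene. Friction and masses are not known exactly. Their poses are not given: they have to be found in the camera images.
- box: White plastic box fixed to the counter, 162 long (x) x 148 wide (y) x 46 high (52 at the cleats), under a wooden sliding lid. Origin: centre of its underside; the lid comes out towards its -x end, which roughly faces the robot. Two side ledges, tops 36 mm up and 122 mm apart, carry the lid. Inside: floor 5 mm up and a central plinth 60 x 36 mm, top 13 mm up, under the coaster.
- box_lip (a point): Middle of the top of the box's stop lip at its -x end: 44 mm up (8 mm above the closed lid's underside), 6 mm thick, 136 wide. Lift the lid's handle end 10 to 12 mm to clear it: the lid tilts, its far end staying under the cleats.
- box_cleats (a point): Midway between the two cleats (the grooves), at their near ends: box x = +35 mm, 46 mm up. Each cleat runs from here to the box's far end over one side edge of the lid, 118 mm apart, undersides 46 mm up (4 mm of play above the lid). The lid is free to lift off once slid about 55 mm to the box's -x.
- lid: Flat wooden lid, 146 (x) x 132 (y) x 6 mm thick, 0.1 to 0.2 kg, with a grip bar 40 long (x) x 14 wide (y) x 26 high standing on top, its centre 40 mm to -x of the lid's centre. Origin: centre of the lid's underside. It starts closed on the box (box axes, underside 36 mm above the box's underside), with about 2 mm of play all round.
- lid_grip (a point): Point on the lid's grip bar, 40 mm to -x of the lid's centre and 19 mm above its underside (the middle of the bar; the bar's top is 32 mm above the lid's underside). Pinch the bar across its 14 mm, along the lid's y.
- coaster: Oblong cork coaster, 100 (x) x 56 (y) x 14 mm thick, about 0.09 kg. Origin: centre of its underside. It starts flat inside the closed box on the plinth, near the middle, long side nearly along the box's x; 30 mm or so are free beside its long sides.
- mat: Thin rigid grey table mat fixed flat on the counter, 190 (x) x 140 (y) x 3 mm. Origin: centre of its underside; x along its long side.
- tumbler: Glass tumbler with a grey lid that stays on, one rigid piece, 0.25 to 0.4 kg: glass 48 mm across at the foot and 60 mm at 96 mm up, lid 66 mm across from 96 to 104 mm up, and on it a round knob 24 mm across from 104 to 136 mm up. Origin: centre of its underside. The only vessel with a knob; in a row with a jar and an open glass, in any order.
- tumbler_knob (a point): Point on the tumbler's axis in its knob, 122 mm above the tumbler's underside (knob top at 136 mm).
- tall_glass: Bystander: open glass without lid, 66 mm across the rim, 135 high. Origin: centre of its underside.
- jar: Bystander: closed glass jar with flat steel cap, 72 mm across, 120 high. Origin: centre of its underside.
- mill: Bystander: wooden pepper mill, 46 mm across, 140 high. Origin: centre of its underside.
- spice: Bystander: small spice jar, 46 mm across, 95 high. Origin: centre of its underside.
- mug: Bystander: white mug, 80 mm across, 95 high, its handle (about 35 mm out) at its +y. Origin: centre of its underside.
- drawer_corner (a point): Inner front corner (nearest the robot and the mat area) of the open top drawer of the white organiser that is fixed at the right of the counter, at the drawer's rim, 178 mm up. The drawer runs 190 mm to +x and 280 mm to -y of this point; behind it stands the organiser's body, 260 (x) x 300 (y) x 195 mm high.
Not all that is in view belongs to the job. Leave any blue look-alike of the tumbler alone.

How it is judged:
On the way, in this order (a step that is already met when the one before it is completed fails the run):
1. the lid is out of the box and lies flat on the counter, let go, clear of the mat (height (world z) of lid below 0.008 m and angle between lid's own z axis and vertical below 0.05 rad and horizontal distance between lid and mat above 0.12 m and linear speed of lid below 0.02 m/s and contact force between the fingers and lid below 0.1 N), for 0.2 s.
2. the coaster lies in the middle of the mat, squared to it and let go, the tumbler not yet on it (horizontal distance between coaster and mat below 0.015 m and angle between the x axis of coaster and the x axis of mat, either way round below 0.16 rad and angle between coaster's own z axis and vertical below 0.05 rad and height (world z) of coaster below 0.008 m and contact force between the fingers and coaster below 0.1 N and linear speed of coaster below 0.02 m/s and horizontal distance between tumbler and coaster above 0.07 m), for 0.2 s.
3. the tumbler stands upright on the centre of the coaster, let go (horizontal distance between tumbler and coaster below 0.01 m and z of tumbler in the frame of coaster between 0.01 and 0.018 m and angle between tumbler's own z axis and vertical below 0.06 rad and contact force between the fingers and tumbler below 0.1 N), for 0.2 s.
At the end, for the whole second after the job is handed in: Lid flat on the counter, centre over 120 mm from the mat's; coaster flat on the mat, centre within 15 mm and long side within 0.16 rad of the mat's; tumbler upright (0.06 rad) on the coaster, centre within 10 mm of the coaster's; all released and at rest (all of step 1 and all of step 3 and horizontal distance between coaster and mat below 0.015 m and angle between the x axis of coaster and the x axis of mat, either way round below 0.16 rad and angle between coaster's own z axis and vertical below 0.05 rad and height (world z) of coaster below 0.008 m and contact force between the fingers and coaster below 0.1 N and linear speed of each of tumbler, coaster below 0.02 m/s and height (world z) of tumbler above 0.012 m); the robot touches nothing.
It fails at once if a bystander on the counter is pushed more than 15 mm or tipped (distance of any of tall_glass, jar, mill, spice, mug from where it was at the start of the episode above 0.015 m or angle between any of tall_glass, jar, mill, spice, mug's own z axis and vertical above 0.3 rad).
It fails at once if the tumbler is tipped by more than 0.5 rad (angle between tumbler's own z axis and vertical above 0.5 rad).
It fails at once if the tumbler is dropped (falls faster than 0.35 m/s while nothing holds it) (contact force between the fingers and tumbler below 0.05 N and linear speed of tumbler above 0.35 m/s).
It also fails if it takes over 72 s, if anything falls off the work surface, if the arm or the gripper's body presses on something with over 40 N, if the wrist force passes 120 N, or if a joint passes its speed limit or range.

## Working session

There is one attempt and no reset: what is moved stays moved. The work goes in short steps, Python scripts to look and compute and a shell command to move; the robot and the scene stay as the last step left them, time stands still between calls to the robot, and variables do not carry over. Pictures are saved under pics/ and viewed, at most 10 in all, crops included, and the job is handed in when it is done.

```bash
ls; mkdir -p pics
cat > h.py <<'E'
import numpy as np,cv2
from station import arm
from scipy.spatial.transform import Rotation as Ro
def cloud(cam,d):
    c=arm.get_calibration(cam);K=np.array(c["mtx"]);k=c["k1"]
    v,u=np.mgrid[0:480,0:640]
    p=np.stack([(u-K[0,2])/K[0,0],(v-K[1,2])/K[1,1]],-1);q=p.copy()
    for _ in range(15): q=p/(1+k*(q**2).sum(-1,keepdims=True))
    X=np.concatenate([q,np.ones((480,640,1))],-1)*d[...,None]
    return (X-np.array(c["t"]))@np.array(c["R"])   # R^T (X-t)
def proj(cam,P):
    c=arm.get_calibration(cam);K=np.array(c["mtx"])
    X=np.array(c["R"])@np.array(P)+np.array(c["t"]);s=X[:2]/X[2];s=s*(1+c["k1"]*(s@s))
    return K[0,0]*s[0]+K[0,2],K[1,1]*s[1]+K[1,2]
def delta(target,yaw=None):
    "rows needed: shift in tool axes units of 25mm, turn 5deg"
    s=arm.get_state();R=Ro.from_euler('xyz',s["ee_rot"]).as_matrix()
    d=R.T@(np.array(target)-np.array(s["eef_pos"]))/0.025
    return d.round(3), R.round(3).tolist()
def shot(cam,name,crop=None,scale=1):
    p,d=arm.grab_frame(cam);im=p[...,::-1]
    if crop: x,y,w,h=crop;im=im[y:y+h,x:x+w]
    if scale!=1: im=cv2.resize(im,None,fx=scale,fy=scale,interpolation=cv2.INTER_CUBIC)
    cv2.imwrite(f"pics/{name}.png",im);return p,d
E
python3 - <<'E'
from h import *
s=arm.get_state();print(s,arm.hold_point_z)
for c in("scene","top"):
    p,d=shot(c,c+"0");np.save(c+"d.npy",d);cal=arm.get_calibration(c);print(c,-np.array(cal["R"]).T@np.array(cal["t"]),np.array(cal["R"]).round(2).tolist())
    P=cloud(c,d)
    for n in["box","lid","lid_grip","mat","tumbler","tumbler_knob","tall_glass","jar","mill","spice","mug"]:
        for r in arm.trace(n,c)[:2]:
            if r["score"]<.3: continue
            m=r["mask"]&(d>0)
            if m.sum()<5: continue
            Q=P[m];print(c,n,round(r["score"],2),r["extent"],np.median(Q,0).round(3),"lo",np.percentile(Q,3,axis=0).round(3),"hi",np.percentile(Q,97,axis=0).round(3))
E
```

```text
pics
{'t': 0.0, 'q': array([ 1.57107852e+00,  3.59363396e-01,  1.10454557e-02, -3.60856701e-04,
       -1.22409634e+00, -2.88078484e-01]), 'qd': array([-0.00082528, -0.00107003,  0.00042503, -0.00011387,  0.0003688 ,
        0.00014848]), 'joint_efforts': array([-1.24635430e-03, -5.82716024e+01,  2.93052703e+01,  6.99711710e+00,
        6.86164465e-03, -1.74298307e-04]), 'eef_pos': array([0.19148919, 0.64674847, 0.22563012]), 'ee_rot': array([ 3.13994499e+00, -1.34473888e-04, -2.87919073e-01]), 'force': array([ 0.00471276,  0.36501169, -0.98065851]), 'moment': array([-0.0026856 , -0.01201133, -0.02838004]), 'gripper_force': 0.0, 'width': 0.08755576111944086} 0.0188
scene [1.2656985  0.25269317 1.15624533] [[-0.44, 0.9, 0.0], [0.71, 0.35, -0.61], [-0.55, -0.26, -0.79]]
scene box 0.72 [448.9, 262.9, 64.5, 69.6] [0.523 0.343 0.042] lo [0.372 0.253 0.002] hi [0.555 0.422 0.055]
scene box 0.57 [370.2, 306.3, 31.6, 41.9] [0.683 0.141 0.104] lo [0.645 0.111 0.01 ] hi [0.699 0.165 0.136]
scene lid 0.79 [456.7, 267.4, 49.0, 53.5] [0.46  0.338 0.043] lo [0.389 0.275 0.039] hi [0.523 0.397 0.06
[... 2130 characters left out ...]
288 0.136]
top tumbler_knob 0.94 [140.7, 149.4, 37.5, 33.3] [0.694 0.249 0.103] lo [0.672 0.23  0.021] hi [0.726 0.285 0.137]
top tumbler_knob 0.61 [192.5, 161.8, 32.1, 29.0] [0.665 0.133 0.104] lo [0.642 0.111 0.025] hi [0.697 0.168 0.137]
top tall_glass 0.7 [316.4, 147.0, 31.2, 39.9] [ 0.701 -0.137  0.08 ] lo [ 0.659 -0.164  0.002] hi [ 0.718 -0.108  0.136]
top mill 0.91 [206.2, 280.3, 31.0, 22.3] [0.419 0.106 0.124] lo [0.399 0.094 0.001] hi [0.437 0.134 0.14 ]
top spice 0.89 [306.7, 219.3, 24.9, 20.6] [ 0.547 -0.105  0.094] lo [ 0.528 -0.125  0.018] hi [ 0.567 -0.086  0.097]
top mug 0.78 [374.7, 147.1, 50.5, 42.1] [ 0.702 -0.307  0.036] lo [ 0.654 -0.341  0.001] hi [ 0.734 -0.258  0.095]
```

View pics/scene0.png

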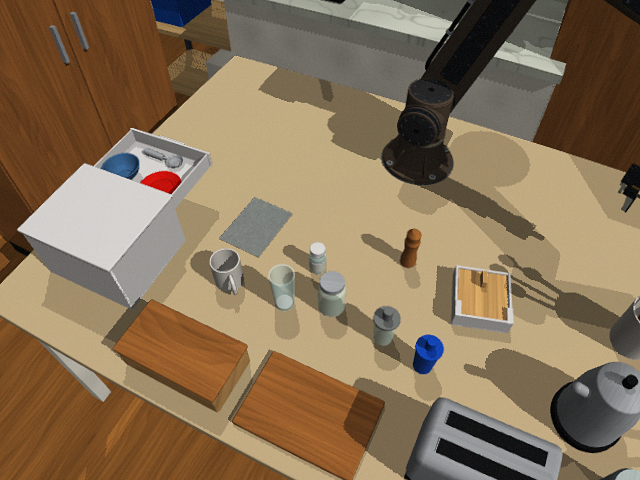

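View pics/top0.png

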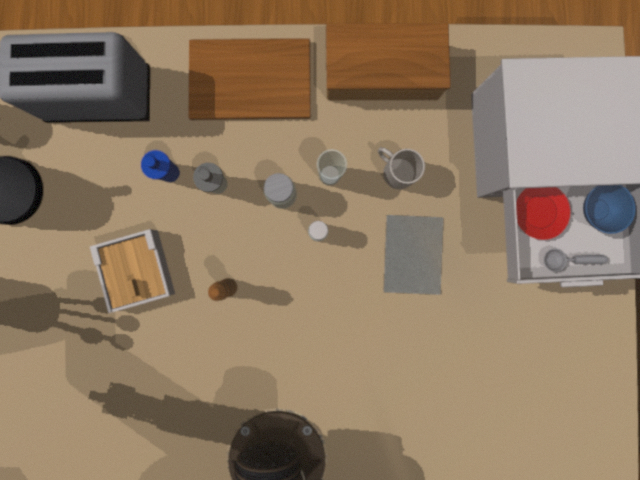

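Run:
```python
from h import *
im=cv2.imread("pics/scene0.png")[285:390,250:460]
cv2.imwrite("pics/crop0.png",cv2.resize(im,None,fx=3.5,fy=3.5,interpolation=cv2.INTER_CUBIC))
d=np.load("topd.npy");P=cloud("top",d);A=P.reshape(-1,3)
def reg(n,x0,x1,y0,y1,z0,z1):
    m=(A[:,0]>x0)&(A[:,0]<x1)&(A[:,1]>y0)&(A[:,1]<y1)&(A[:,2]>z0)&(A[:,2]<z1);Q=A[m]
    r=cv2.minAreaRect((Q[:,:2]*1000).astype(np.float32));print(n,m.sum(),Q.mean(0).round(4),r)
reg("bar",.38,.53,.27,.41,.056,.08)
reg("lidtop",.37,.545,.25,.42,.038,.0455)
for c in("top","scene"):
    A=cloud(c,np.load(c+"d.npy")).reshape(-1,3)
    reg("knobA",.62,.74,.1,.18,.12,.15);reg("knobB",.62,.74,.22,.3,.12,.15)
    reg("lidA",.62,.74,.09,.19,.098,.11);reg("lidB",.62,.74,.21,.31,.098,.11);reg("bar",.38,.53,.27,.41,.056,.08)
d=np.load("topd.npy");P=cloud("top",d);A=P.reshape(-1,3)
r=[r for r in arm.trace("mat","top")][0];Q=P[r["mask"]&(d>0)]
print("mat",cv2.minAreaRect((Q[:,:2]*1000).astype(np.float32)))
```

```text
bar 127 [0.4221 0.3248 0.0662] ((468.7314147949219, 346.2884826660156), (141.94166564941406, 18.560924530029297), 23.998125076293945)
lidtop 3333 [0.4566 0.3364 0.0418] ((457.1984558105469, 336.49932861328125), (156.42433166503906, 148.32872009277344), 15.244888305664062)
knobA 116 [0.6688 0.1385 0.1337] ((669.4596557617188, 139.4500274658203), (22.42487335205078, 23.14780616760254), 16.241958618164062)
knobB 120 [0.6988 0.2557 0.1341] ((699.478515625, 256.38739013671875), (22.59299087524414, 22.481460571289062), 86.11809539794922)
lidA 567 [0.6684 0.1384 0.1035] ((669.39794921875, 139.52569580078125), (65.45201110839844, 64.68378448486328), 22.601558685302734)
lidB 536 [0.6981 0.2557 0.1037] ((699.3510131835938, 257.7827453613281), (64.1815185546875, 63.380977630615234), 43.8243408203125)
bar 127 [0.4221 0.3248 0.0662] ((468.7314147949219, 346.2884826660156), (141.94166564941406, 18.560924530029297), 23.998125076293945)
knobA 96 [0.673 0.139 0.133] ((669.6246337890625, 138.37582397460938), (23.660810470581055, 22.440185546875), 21.19585609436035)
knobB 115 [0.7024 0.2577 0.1335] ((700.1325073242188, 258.3431091308594), (21.962596893310547, 25.093486785888672), 35.067718505859375)
lidA 409 [0.6754 0.1393 0.1048] ((670.2218017578125, 138.59561157226562), (64.03461456298828, 63.22835159301758), 72.77425384521484)
lidB 463 [0.7048 0.2566 0.1041] ((699.9931030273438, 256.17926025390625), (65.54652404785156, 63.22614669799805), 25.922767639160156)
bar 101 [0.4276 0.3243 0.067 ] ((490.18792724609375, 322.3022155761719), (149.593017578125, 102.5535888671875), 33.604522705078125)
mat ((492.7816467285156, -338.0042419433594), (142.27877807617188, 192.73605346679688), 86.79557037353516)
```

Top view: the box is at (130,270), its bar at (133,287), the mat at (414,254), and the jar, glass, spice and mill where the networks reported them. The tumbler candidates are the grey-lidded one at scene (386,325) / top (208,178) and the blue one at scene (428,352) / top (157,165). The grey one fits: it is clear glass with a knob, in a row with the jar and the glass, and the blue one is the look-alike. I'll confirm that in the crop.

View pics/crop0.png

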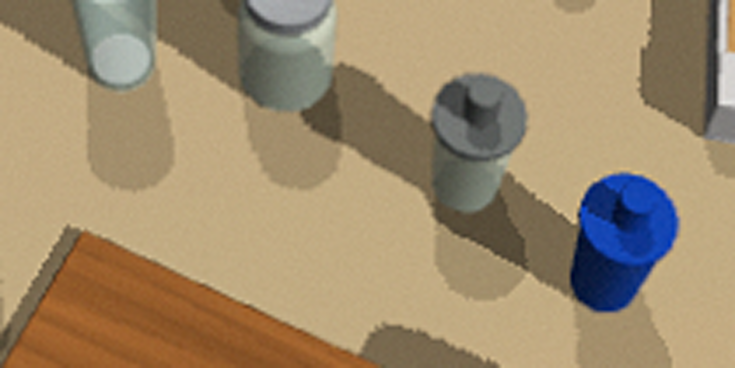

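```bash
cat >> h.py <<'E'
def rect(A,x0,x1,y0,y1,z0,z1):
    A=A.reshape(-1,3);m=np.all((A>[x0,y0,z0])&(A<[x1,y1,z1]),1);Q=A[m]
    r=cv2.minAreaRect((Q[:,:2]*1000).astype(np.float32));print(m.sum(),Q.mean(0).round(4),[np.round(v,1).tolist() for v in r])
E
python3 - <<'E'
from h import *
for c in("top","scene"):
    A=cloud(c,np.load(c+"d.npy"))
    print(c,"bar");rect(A,.39,.46,.30,.35,.062,.08);rect(A,.39,.46,.30,.35,.055,.08)
    print("box rim/all");rect(A,.34,.58,.22,.46,.03,.08)
    print("things where the lid goes");
    B=A.reshape(-1,3);m=np.all((B>[.08,.34,.015])&(B<[.34,.62,.5]),1);print(m.sum())
    print("drawer",np.percentile(B[np.all((B>[.3,-.8,.165])&(B<[.7,-.4,.19]),1)],[1,99],axis=0).round(3).tolist())
from scipy.spatial import KDTree
# yaw by fitting lid boundary: box +x
c=np.array([.457,.3365]);print(c+np.array([-.04*np.cos(.266),-.04*np.sin(.266)]))
print(delta([.42,.326,.15]))
E
```

```text
top bar
114 [0.4212 0.3249 0.0671] [[421.3, 325.2], [37.7, 15.9], 19.1]
129 [0.4212 0.3242 0.066 ] [[421.3, 325.2], [37.7, 15.9], 19.1]
box rim/all
4382 [0.4612 0.3371 0.0435] [[459.7, 337.5], [163.7, 149.2], 16.1]
things where the lid goes
0
drawer [[0.425, -0.786, 0.165], [0.691, -0.494, 0.19]]
scene bar
82 [0.4227 0.325  0.0689] [[422.9, 324.9], [40.4, 14.9], 14.9]
98 [0.4239 0.3247 0.0672] [[422.9, 324.9], [40.4, 14.9], 14.9]
box rim/all
3130 [0.4671 0.3388 0.0445] [[461.0, 337.7], [172.7, 150.1], 14.4]
things where the lid goes
644
drawer [[0.425, -0.795, 0.165], [0.692, -0.497, 0.187]]
[0.4184068  0.32598503]
(array([12.406,  9.727,  3.062]), [[0.959, -0.284, 0.0], [-0.284, -0.959, 0.0], [0.0, -0.0, -1.0]])
```

The crop confirms it: clear glass with a grey lid and knob at crop (478,120) is the tumbler, and the blue one at (625,230) is left alone. Moving above the lid's grip bar now.

```bash
python3 -m crank '[[[12.47,9.75,3.06,-6.4],[12.47,9.75,3.06,-6.4],[12.47,9.75,3.06,-6.4],[12.47,9.75,3.06,-6.4],[12.47,9.75,3.06,-6.4],[12.47,9.75,3.06,-6.4],[12.47,9.75,3.06,-6.4],[12.47,9.75,3.06,-6.4],[12.47,9.75,3.06,-6.4],[12.47,9.75,3.06,-6.4]]]' 0.45 20
python3 -c "
from h import *
print(arm.get_state()['q'].round(3),delta([.4215,.325,.048])[0])"
```

```text
t: 2.5
eef_pos: [0.4211, 0.3259, 0.1503]
ee_rot: [-3.141, -0.0, 0.272]
force: [-1.1, 0.2, -0.2]
width: 0.0483
gripper_force: 0.0
[ 1.027  0.19  -0.409  0.    -0.972  0.815] [4.000e-03 4.100e-02 4.093e+00]
```

```bash
python3 -m crank '[[[0,0.04,2,0],[0,0.04,3.5,0],[0,0.04,4.1,0],[0,0.04,4.1,0],[0,0.04,4.1,0]]]'; python3 -m crank '[[[0,0,0,0],[0,0,0,0],[0,0,0,0],[0,0,0,0]]]' 1 20
python3 -c "
from h import *
shot('scene','grip1',(430,200,130,150),4)"
```

```text
t: 3.12
eef_pos: [0.4222, 0.3252, 0.0489]
ee_rot: [-3.14, -0.002, 0.272]
force: [0.1, 0.3, 0.8]
width: 0.0479
gripper_force: 0.0
t: 3.62
eef_pos: [0.422, 0.3248, 0.0479]
ee_rot: [-3.14, -0.001, 0.271]
force: [-3.3, 12.1, 0.5]
width: 0.0138
gripper_force: 13.5
```

View pics/grip1.png

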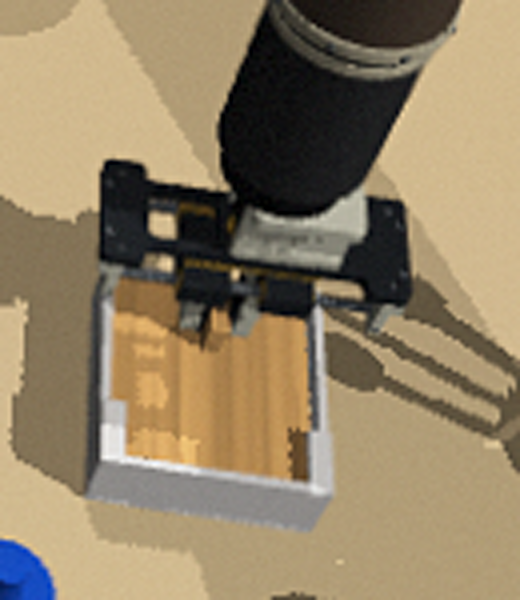

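The bar is pinched (13.8 mm) with the lid still closed. Now the tilt lift.

```bash
python3 -m crank '[[[0,-0.03,-0.12,0],[0,-0.03,-0.24,0],[0,-0.03,-0.36,0],[0,-0.03,-0.36,0],[0,-0.03,-0.36,0]]]'
python3 - <<'E'
from h import *
p,d=arm.grab_frame("scene");A=cloud("scene",d).reshape(-1,3)
c=np.array([.460,.3375]);t=.271;u=np.array([np.cos(t),np.sin(t)]);v=np.array([-u[1],u[0]])
x=(A[:,:2]-c)@u;y=(A[:,:2]-c)@v
for a in(-70,-60,-20,0,20,40,60):
    m=(abs(x-a/1e3)<.006)&(abs(y)<.05)&(A[:,2]<.06)&(A[:,2]>.03)
    print(a,m.sum(),np.median(A[m,2]).round(4) if m.sum() else None)
E
```

```text
t: 4.3
eef_pos: [0.4213, 0.3247, 0.0566]
ee_rot: [3.142, 0.0, 0.271]
force: [-0.9, 1.8, -0.8]
width: 0.0138
gripper_force: 20.0
-70 16 0.0513
-60 43 0.0521
-20 158 0.0504
0 149 0.0492
20 153 0.0475
40 153 0.0463
60 166 0.0451
```

```bash
python3 -m crank '[[[-0.3,0,-0.03,0],[-0.7,0,-0.05,0],[-1.1,0,-0.07,0],[-1.5,0,-0.08,0],[-1.9,0,-0.1,0],[-2.3,0,-0.15,0],[-2.7,0,-0.2,0],[-3.1,0,-0.3,0],[-3.1,0,-0.3,0]]]'
python3 - <<'E'
from h import *
shot("scene","slide",(430,200,130,150),4)
print(arm.get_state()['q'].round(3))
E
```

```text
t: 5.48
eef_pos: [0.3461, 0.3038, 0.0644]
ee_rot: [-3.141, -0.0, 0.271]
force: [0.9, 0.6, -1.8]
width: 0.0141
gripper_force: 20.0
[ 1.149  0.188 -0.66   0.    -0.723  0.693]
```

View pics/slide.png

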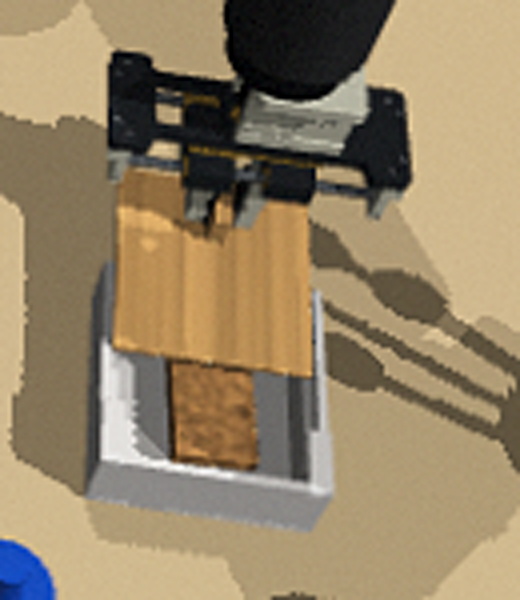

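```bash
python3 -m crank '[[[0,0,-0.6,0],[0,0,-1.2,0],[-0.3,-0.5,-1.8,0],[-0.9,-1.5,-1.8,0],[-1.6,-2.7,-1.8,0],[-2.3,-3.9,-1.8,0],[-3.0,-5.1,-1.8,0],[-3.7,-6.2,-1.8,0],[-4.3,-7.2,-1.8,0],[-4.7,-7.8,-1.8,0],[-4.7,-7.8,-1.8,0]]]'
python3 - <<'E'
from h import *
shot("top","carry",(0,220,240,260),2.3)
print(arm.get_state()['q'].round(3))
E
```

```text
t: 6.9
eef_pos: [0.1809, 0.4611, 0.1089]
ee_rot: [3.141, 0.0, 0.272]
force: [0.5, -0.4, -2.2]
width: 0.0139
gripper_force: 20.0
[ 1.594  0.178 -0.538 -0.    -0.856  0.248]
```

View pics/carry.png

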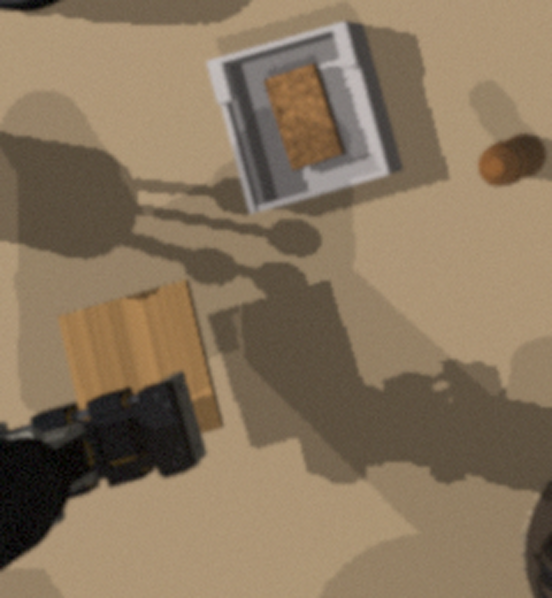

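```bash
python3 -m crank '[[[0,0,1.0,0],[0,0,2,0],[0,0,2.9,0],[0,0,3.3,0],[0,0,3.5,0],[0,0,3.6,0],[0,0,3.7,0],[0,0,3.8,0],[0,0,3.84,0],[0,0,3.84,0]]]'
```

```text
t: 8.2
eef_pos: [0.1813, 0.4609, 0.0133]
ee_rot: [-3.141, -0.0, 0.271]
force: [-1.1, -0.4, 0.6]
width: 0.0136
gripper_force: 20.0
```

```bash
python3 -m crank '[[[0,0,0.02,0],[0,0,0.02,0],[0,0,0.02,0],[0,0,-1,0],[0,0,-3,0],[0,0,-4.5,0],[0,0,-4.5,0]]]' 0.5 20
python3 - <<'E'
from h import *
for c in("top","scene"):
    p,d=arm.grab_frame(c);A=cloud(c,d)
    for n in("coaster","lid"):
        r=arm.trace(n,c)
        if not r: print(c,n,"none");continue
        r=r[0];Q=A[r["mask"]&(d>0)]
        R=cv2.minAreaRect((Q[:,:2]*1000).astype(np.float32))
        f=np.linalg.lstsq(np.c_[Q[:,:2]-Q[:,:2].mean(0),np.ones(len(Q))],Q[:,2],rcond=None)[0]
        print(c,n,round(r["score"],2),r["extent"],Q.mean(0).round(4),np.round(R[0],1),np.round(R[1],1),round(R[2],1),"plane",f.round(4))
    print("coaster rect");rect(A,.40,.52,.28,.40,.02,.0295)
E
```

```text
t: 9.07
eef_pos: [0.1816, 0.4625, 0.1287]
ee_rot: [-3.136, -0.002, 0.271]
force: [-0.1, 0.3, -0.9]
width: 0.0435
gripper_force: 0.0
top coaster 0.9 [114.4, 247.3, 33.5, 46.6] [0.4589 0.3402 0.0256] [459.2 347.3] [104.   68.7] 18.2 plane [ 0.0133 -0.      0.0256]
top lid 0.67 [49.7, 333.3, 67.2, 68.2] [0.226  0.4673 0.0071] [221.6 464.7] [148.3 157.7] 16.1 plane [-0.0358 -0.0014  0.0071]
coaster rect
981 [0.4588 0.3427 0.0262] [[454.3, 356.8], [100.6, 89.8], 18.1]
scene coaster none
scene lid 0.76 [518.2, 233.5, 50.1, 47.4] [0.2239 0.4699 0.0078] [219.2 470.1] [152.7 138.3] 16.6 plane [-0.019  -0.0022  0.0078]
coaster rect
563 [0.4624 0.3436 0.0266] [[456.3, 354.5], [105.0, 89.5], 16.2]
```

The lid lies flat. Refining the coaster by colour.

Run:
```python
from h import *
for c in("top","scene"):
    p,d=arm.grab_frame(c);A=cloud(c,d);h=cv2.cvtColor(p,cv2.COLOR_RGB2HSV)
    m=np.all((A>[.38,.27,.022])&(A<[.54,.42,.032]),2)&(h[...,1]>100)
    m=cv2.morphologyEx(m.astype(np.uint8),cv2.MORPH_OPEN,np.ones((3,3)))>0
    Q=A[m];R=cv2.minAreaRect((Q[:,:2]*1000).astype(np.float32))
    print(c,m.sum(),Q.mean(0).round(4),[np.round(v,1) for v in R])
t=np.array([.459,.341,.15]);print(delta(t)[0])
```

```text
top 910 [0.4598 0.3411 0.0267] [array([460.4, 341.1]), array([98.1, 56.2]), np.float64(17.8)]
scene 578 [0.4657 0.3428 0.0276] [array([462. , 341.3]), array([101.8,  55.8]), np.float64(17.5)]
[ 9.427  7.56  -1.003]
```

```bash
python3 -m crank '[[[9.5,7.58,0,-0.42],[9.5,7.58,0,-0.42],[9.5,7.58,0,-0.42],[9.5,7.58,0,-0.42],[9.5,7.58,0,-0.42],[9.5,7.58,0,-0.42],[9.5,7.58,0,-0.42],[9.5,7.58,0,-0.42],[9.5,7.58,0,-0.42]]]' 0.25 20
python3 -c "
from h import *
print(delta([.461,.341,.011])[0])"
```

```text
t: 10.6
eef_pos: [0.4601, 0.3421, 0.1257]
ee_rot: [-3.141, -0.0, 0.309]
force: [-0.3, 0.7, 0.4]
width: 0.0656
gripper_force: 0.0
[0.02  0.055 4.59 ]
```

```bash
python3 -m crank '[[[0.02,0.05,1.2,0],[0.02,0.05,2.4,0],[0.02,0.05,3.2,0],[0.02,0.05,3.8,0],[0.02,0.05,4.3,0],[0.02,0.05,4.58,0],[0.02,0.05,4.58,0],[0.02,0.05,4.58,0]]]'; python3 -m crank '[[[0,0,0,0],[0,0,0,0],[0,0,0,0],[0,0,0,0]]]' 1 25; python3 -m crank '[[[0,0,-0.5,0],[0,0,-1.2,0],[0,0,-2.2,0],[0,0,-3.2,0],[0,0,-4.2,0],[0,0,-5.2,0],[0,0,-6.2,0],[0,0,-6.8,0],[0,0,-6.8,0]]]'
python3 -c "
from h import *
print(arm.get_state()['q'].round(3),delta([.45,.05,.18])[0],delta([.493,-.338,.18])[0])"
```

```text
t: 11.6
eef_pos: [0.4621, 0.3407, 0.0116]
ee_rot: [-3.141, -0.001, 0.307]
force: [0.0, -0.5, 0.3]
width: 0.0659
gripper_force: 0.0
t: 12.1
eef_pos: [0.462, 0.3407, 0.0116]
ee_rot: [-3.141, -0.001, 0.308]
force: [-1.2, 0.1, 5.3]
width: 0.0559
gripper_force: 25.0
t: 13.22
eef_pos: [0.462, 0.3407, 0.1821]
ee_rot: [-3.14, -0.002, 0.307]
force: [-0.4, -0.7, -1.2]
width: 0.0558
gripper_force: 25.0
[ 0.976  0.226 -0.28  -0.    -1.062  0.902] [-3.974 10.939  0.063] [-7.03  26.252  0.039]
```

```bash
python3 -m crank '[[[-0.5,2.2,0,0.4],[-1.2,4.4,0,0.8],[-1.8,6.6,0,1.2],[-2.4,8.8,0,1.6],[-3,11,0,2],[-3.5,13.2,0,2.4],[-4,15.4,0,2.8],[-4.7,17.6,0,3.2],[-5.3,19.8,0,3.6],[-5.8,21.6,0,4.16],[-5.8,21.6,0,4.16]]]'
python3 - <<'E'
from h import *
print(arm.get_state()['q'].round(3),delta([.493,-.338,.1])[0])
for c in("top","scene"):
    p,d=arm.grab_frame(c);A=cloud(c,d);
    for r in arm.trace("mat",c)[:1]:
        m=r["mask"]&(d>0)&(abs(A[...,2])<.012);m=cv2.morphologyEx(m.astype(np.uint8),cv2.MORPH_OPEN,np.ones((3,3)))>0
        Q=A[m];R=cv2.minAreaRect((Q[:,:2]*1000).astype(np.float32))
        print(c,r["extent"],round(r["score"],2),m.sum(),Q.mean(0).round(4),[np.round(v,1) for v in R])
E
```

```text
t: 14.6
eef_pos: [0.4857, -0.2207, 0.1793]
ee_rot: [-3.141, 0.003, -0.061]
force: [0.3, -0.3, -1.0]
width: 0.0558
gripper_force: 25.0
[-0.059  0.166 -0.365 -0.    -1.043  1.569] [0.584 4.665 3.169]
top [385.5, 213.3, 38.3, 10.4] 0.56 196 [ 0.581  -0.3117  0.0016] [array([ 581.2, -315.6]), array([82.6, 15.4]), np.float64(89.6)]
scene [223.8, 196.1, 68.3, 60.5] 0.68 2231 [ 0.4952 -0.3368  0.0041] [array([ 492.2, -339. ]), array([144.3, 195.5]), np.float64(87.3)]
```

```bash
python3 -m crank '[[[0.2,1.5,0.5,0],[0.4,3.2,1.5,0],[0.57,4.67,2.8,0],[0.57,4.67,4,0],[0.57,4.67,5,0],[0.57,4.67,5.7,0],[0.57,4.67,6.1,0],[0.57,4.67,6.4,0],[0.57,4.67,6.4,0],[0.57,4.67,6.4,0]]]'
python3 -c "
from h import *
print(delta([.4925,-.338,.0045])[0])"
```

```text
t: 16.05
eef_pos: [0.4952, -0.3357, 0.0218]
ee_rot: [3.141, -0.001, -0.055]
force: [0.2, 0.5, -1.6]
width: 0.0556
gripper_force: 25.0
[-0.102  0.098  0.691]
```

```bash
python3 -m crank '[[[-0.1,0.1,0.2,0],[-0.1,0.1,0.4,0],[-0.1,0.1,0.55,0],[-0.1,0.1,0.65,0],[-0.1,0.1,0.69,0],[-0.1,0.1,0.69,0]]]';python3 -m crank '[[[0,0,0,0],[0,0,0,0],[0,0,0,0]]]' 0.15; python3 -m crank '[[[0,0,-0.6,0],[0,0,-2,0],[0,0,-4,0],[0,0,-6,0],[0,0,-8,0],[0,0,-10,0],[0,0,-10.6,0],[0,0,-10.6,0]]]'
python3 - <<'E'
from h import *
print(arm.get_state()['q'].round(3),delta([.6695,.139,.27])[0])
for c in("scene","top"):
    p,d=arm.grab_frame(c);A=cloud(c,d);h=cv2.cvtColor(p,cv2.COLOR_RGB2HSV)
    m=np.all((A>[.40,-.42,.01])&(A<[.59,-.26,.025]),2)&(h[...,1]>100)
    m=cv2.morphologyEx(m.astype(np.uint8),cv2.MORPH_OPEN,np.ones((3,3)))>0
    Q=A[m];R=cv2.minAreaRect((Q[:,:2]*1000).astype(np.float32)) if m.sum()>5 else ()
    print(c,m.sum(),Q.mean(0).round(4) if m.sum() else 0,[np.round(v,1) for v in R])
E
```

```text
t: 16.8
eef_pos: [0.492, -0.3379, 0.0037]
ee_rot: [-3.142, 0.0, -0.056]
force: [0.5, 0.4, -0.4]
width: 0.0558
gripper_force: 25.0
t: 17.18
eef_pos: [0.4921, -0.338, 0.004]
ee_rot: [3.142, -0.0, -0.056]
force: [0.6, 0.8, 0.2]
width: 0.0736
gripper_force: 0.0
t: 18.18
eef_pos: [0.4922, -0.3379, 0.2705]
ee_rot: [3.141, -0.003, -0.056]
force: [-1.6, 0.5, -1.2]
width: 0.0745
gripper_force: 0.0
[-0.275  0.204 -0.101 -0.    -1.263  1.79 ] [  6.017 -19.442   0.026]
scene 520 [ 0.4934 -0.3357  0.0178] [array([ 491.1, -337.2]), array([ 59.1, 104.1]), np.float64(87.9)]
top 0 0 []
```

The coaster lies centred on the mat. Now the tumbler.

```bash
python3 -m crank '[[[6,-19.45,0,0],[6,-19.45,0,0],[6,-19.45,0,0],[6,-19.45,0,0],[6,-19.45,0,0],[6,-19.45,0,0],[6,-19.45,0,0],[6,-19.45,0,0],[6,-19.45,0,0],[6,-19.45,0,0],[6,-19.45,0,0]]]' 0.5
python3 - <<'E'
from h import *
print(arm.get_state()['q'].round(3),delta([.6695,.139,.16])[0])
p,d=arm.grab_frame("scene");A=cloud("scene",d)
rect(A,.62,.74,.09,.19,.098,.11);rect(A,.62,.74,.09,.19,.12,.138)
p,d=arm.grab_frame("top");A=cloud("top",d)
h=cv2.cvtColor(p,cv2.COLOR_RGB2HSV);m=np.all((A>[.40,-.42,.01])&(A<[.59,-.26,.025]),2)&(h[...,1]>100)
Q=A[m];print("coaster",m.sum(),Q.mean(0).round(4),cv2.minAreaRect((Q[:,:2]*1000).astype(np.float32)))
E
```

```text
t: 19.65
eef_pos: [0.6683, 0.138, 0.2682]
ee_rot: [3.141, 0.001, -0.057]
force: [0.3, -0.2, 1.0]
width: 0.0441
gripper_force: 0.0
[ 0.488  0.351  0.095  0.    -1.316  1.026] [ 0.049 -0.047  4.329]
407 [0.6753 0.1393 0.1047] [[670.2, 137.6], [66.6, 62.8], 20.7]
83 [0.673  0.1394 0.133 ] [[670.7, 138.4], [22.5, 23.0], 34.2]
coaster 891 [ 0.4902 -0.3353  0.0159] ((490.7066650390625, -335.5362854003906), (55.3343391418457, 97.11780548095703), 86.20782470703125)
```

```bash
python3 -m crank '[[[0.05,-0.03,1.5,0],[0.05,-0.03,3,0],[0.05,-0.03,4.3,0],[0.05,-0.03,5.2,0],[0.05,-0.03,5.8,0],[0.05,-0.03,6.2,0],[0.05,-0.03,6.35,0],[0.05,-0.03,6.35,0]]]'
python3 -m crank '[[[0,0,0,0],[0,0,0,0],[0,0,0,0],[0,0,0,0]]]' 1 30
python3 -m crank '[[[0,0,-0.2,0],[0,0,-0.6,0],[0,0,-1.0,0],[0,0,-1.2,0],[0,0,-1.2,0]]]'
python3 - <<'E'
from h import *
p,d=shot("scene","tum",(330,240,140,120),4);A=cloud("scene",d)
r=arm.trace("tumbler","scene");print([(round(x["score"],2),x["extent"]) for x in r[:3]])
print(delta([.491,-.337,.3])[0],arm.get_state()["width"])
E
```

```text
t: 20.75
eef_pos: [0.6704, 0.14, 0.1105]
ee_rot: [-3.141, -0.001, -0.056]
force: [-1.3, -0.7, -0.1]
width: 0.0439
gripper_force: 0.0
t: 21.25
eef_pos: [0.6703, 0.1399, 0.1105]
ee_rot: [-3.142, -0.001, -0.056]
force: [-0.3, -0.5, 1.9]
width: 0.0232
gripper_force: 30.0
t: 21.88
eef_pos: [0.6704, 0.1401, 0.1407]
ee_rot: [-3.141, -0.001, -0.056]
force: [0.5, -0.5, -3.5]
width: 0.0234
gripper_force: 30.0
[(0.75, [376.4, 302.2, 25.5, 42.4]), (0.74, [415.8, 336.8, 26.6, 34.9])]
[-6.084 19.446 -6.404] 0.023428567773151075
```

View pics/tum.png

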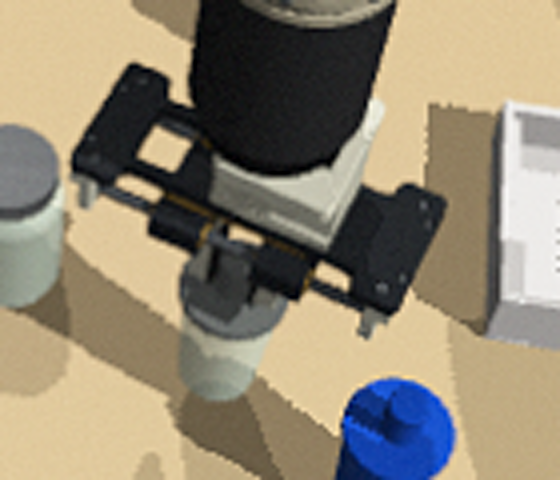

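The tumbler is held upright by its knob, with the jar and the blue look-alike clear. Lifting and carrying.

```bash
python3 -m crank '[[[0,0,-0.4,0],[0,0,-1,0],[0,0,-2,0],[0,0,-3,0],[0,0,-4,0],[0,0,-5,0],[0,0,-5.7,0],[0,0,-6,0],[0,0,-6,0]]]' 1 40
python3 -m crank '[[[-0.1,0.4,0,0],[-0.4,1.2,0,0],[-0.8,2.4,0,0],[-1.3,4,0,0],[-1.8,5.8,0,0],[-2.4,7.6,0,0],[-2.9,9.4,0,0],[-3.5,11.2,0,0],[-4,12.8,0,0],[-4.4,14,0,0],[-4.6,14.7,0,0],[-4.7,15,0,0]]]'
python3 -m crank '[[[-0.1,0.3,0,0],[-0.3,1,0,0],[-0.6,2,0,0],[-0.9,3,0,0],[-1.2,3.9,0,0],[-1.36,4.4,0,0],[-1.36,4.4,0,0],[-1.36,4.4,0,0]]]'
python3 - <<'E'
from h import *
p,d=arm.grab_frame("scene");A=cloud("scene",d);h=cv2.cvtColor(p,cv2.COLOR_RGB2HSV)
print(arm.get_state()["q"].round(3),delta([.491,-.337,.1275])[0])
E
```

```text
t: 23.1
eef_pos: [0.6701, 0.14, 0.2902]
ee_rot: [-3.141, -0.0, -0.056]
force: [-1.9, 0.0, -2.5]
width: 0.0234
gripper_force: 40.0
t: 24.6
eef_pos: [0.5308, -0.2293, 0.2903]
ee_rot: [-3.142, -0.0, -0.057]
force: [0.0, 1.1, -2.7]
width: 0.023
gripper_force: 40.0
t: 25.6
eef_pos: [0.4921, -0.3356, 0.29]
ee_rot: [-3.141, -0.0, -0.055]
force: [-0.2, 0.2, -3.4]
width: 0.023
gripper_force: 40.0
[-0.27   0.195 -0.069 -0.    -1.307  1.786] [-0.042  0.067  6.501]
```

```bash
python3 -m crank '[[[-0.04,0.06,0.5,0],[-0.04,0.06,1.3,0],[-0.04,0.06,2.3,0],[-0.04,0.06,3.3,0],[-0.04,0.06,4.2,0],[-0.04,0.06,5,0],[-0.04,0.06,5.6,0],[-0.04,0.06,5.9,0],[-0.04,0.06,6.1,0],[-0.04,0.06,6.15,0],[-0.04,0.06,6.15,0]]]'
python3 - <<'E'
from h import *
print(delta([.491,-.337,.1275])[0])
p,d=shot("scene","low",(190,150,140,120),4);A=cloud("scene",d);h=cv2.cvtColor(p,cv2.COLOR_RGB2HSV)
rect(A,.42,.56,-.40,-.27,.118,.128)
E
```

```text
t: 27.02
eef_pos: [0.4911, -0.3375, 0.1368]
ee_rot: [3.141, -0.001, -0.056]
force: [0.4, 0.1, -2.5]
width: 0.0234
gripper_force: 40.0
[-0.004 -0.018  0.371]
43 [ 0.5062 -0.322   0.1243] [[496.9, -329.2], [45.0, 64.5], 49.1]
```

View pics/low.png

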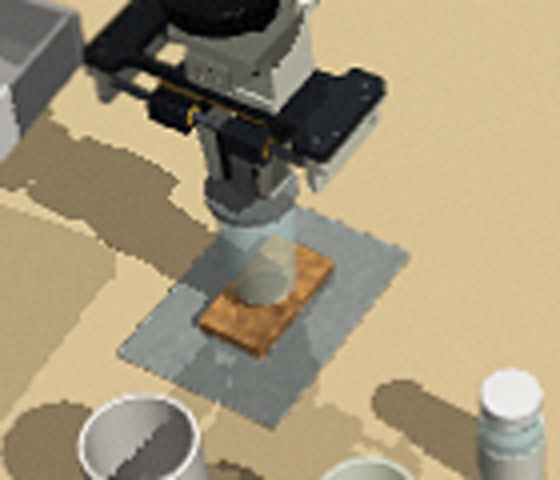

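The tumbler's foot at crop (265,290) is over the coaster's centre at about (268,295). Lowering gently.

```bash
python3 -m crank '[[[0,0,0.08,0],[0,0,0.16,0],[0,0,0.22,0],[0,0,0.28,0],[0,0,0.32,0],[0,0,0.35,0],[0,0,0.38,0],[0,0,0.38,0],[0,0,0.38,0]]]'
```

```text
t: 28.2
eef_pos: [0.491, -0.3375, 0.1274]
ee_rot: [3.141, -0.001, -0.056]
force: [-0.9, 1.4, 3.9]
width: 0.0232
gripper_force: 40.0
```

Contact: the force went from −2.5 to +3.9 N. Releasing.

```bash
python3 -m crank '[[[0,0,-0.02,0],[0,0,-0.02,0],[0,0,-0.02,0],[0,0,-0.02,0]]]' 0.5; python3 -m crank '[[[0,0,-0.5,0],[0,0,-1.2,0],[0,0,-2.5,0],[0,0,-4,0],[0,0,-6,0],[0,0,-6,0],[0,0,-6,0]]]'
python3 - <<'E'
from h import *
p,d=shot("scene","end",(180,140,380,280),2);A=cloud("scene",d);h=cv2.cvtColor(p,cv2.COLOR_RGB2HSV)
print("lid/knob");rect(A,.42,.56,-.40,-.27,.113,.125);rect(A,.42,.56,-.40,-.27,.135,.158)
m=np.all((A>[.40,-.42,.01])&(A<[.59,-.26,.025]),2)&(h[...,1]>100);Q=A[m];print(cv2.minAreaRect((Q[:,:2]*1000).astype(np.float32)))
E
```

```text
t: 28.7
eef_pos: [0.4908, -0.3373, 0.1272]
ee_rot: [-3.142, 0.0, -0.056]
force: [0.6, -0.0, 0.6]
width: 0.0437
gripper_force: 0.0
t: 29.58
eef_pos: [0.4907, -0.3372, 0.2779]
ee_rot: [-3.142, -0.001, -0.056]
force: [-0.5, 0.7, -0.8]
width: 0.0436
gripper_force: 0.0
lid/knob
247 [ 0.496  -0.3324  0.1213] [[492.0, -335.0], [65.9, 64.6], 46.6]
77 [ 0.4939 -0.3345  0.1486] [[490.9, -336.4], [26.3, 22.3], 59.6]
((492.3420715332031, -335.44830322265625), (57.14111328125, 102.38485717773438), 85.1713638305664)
```

View pics/end.png

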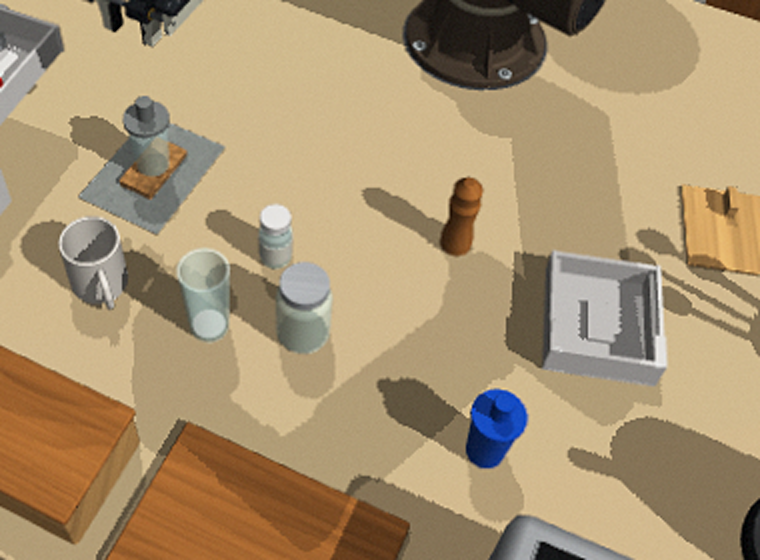

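The tumbler at crop (148,140) stands centred on the coaster on the mat. The lid lies flat at (725,225), and the bystanders have not moved.

```bash
python3 -c "
from station import arm
print(arm.job_done())"
```

```text
the job is handed in; nothing more can be done
None
```

The job is handed in after about 30 s of robot time: the lid lies flat on the counter, the coaster is centred and squared on the mat, the tumbler stands upright on it, and the last picture shows the bystanders in place (the judge's result was not shown).

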